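# Clamp a test tile in the cam clamp

## Robot

A 6-joint arm with a two-finger parallel gripper is mounted at the origin on a cart in front of the work surface, level with it; the furniture and walls round the work are solid. World frame = base frame: x ahead of the robot, y to its left, z up, the work surface at z = 0. Lengths are in m, angles in rad, forces in N, time in s.
With the tool pointing down it reaches from about 0.25 to 0.725 m from the base axis. Payload 9.7 kg.
Tool frame: the origin (TCP) lies at the very end of the fingers, on their centre line; the grasp point (between the pads) lies 19 mm behind it; z points along the fingers, y is the line along which they close (so a half turn about z gives the same grasp; the last joint's range is limited). The gripper opens to 85 mm and grips with 20 to 120 N. Pads are 22 mm wide; open, the fingers measure 114 mm over their backs; the gripper's body (76 mm by 85 mm) begins 54 mm behind the grasp point. The pads swing forward as they close: fully open they stand 13 mm farther back than shut.
Start: joints at [-1.224, 0.087, 0.176, 1.66, 0, 1.571], TCP at [0.187, -0.517, 0.208] pointing down, gripper open.
Joint ranges: [-3.13, 3.13], [-0.85, 1.81], [-1.15, 1.24], [-2.2, 2.28], [-1.44, 1.52], [-3.14, 3.14]. Speed limits (rad/s): [2.22, 2.22, 2.57, 3.14, 3.14, 3.14].

## Interface

Orientations are given as a rotation vector (axis times angle).
In Python, from cell import robot gives the robot as it stands.
- The arm moves only by the shell command python3 -m crank 'ROWS' [FORCE]. ROWS is JSON, a list that holds one entry, the list of rows, each a list of 5 numbers: the closure, from -1 (fully open) to 1 (shut), then the shift along the tool's x, y, z in m, then the turn about the tool's z in rad. A call has 1 to 12 rows; each row is the pose to reach, as a shift and turn from the pose commanded when the call began, along the tool's axes at that moment; what a row does not reach only later rows make up. A row lasts 1/8 s, in which the tool goes at most 62.5 mm and 10.7 degrees, less where a joint would pass 70% of its speed; a pose out of reach is approached as far as the arm can. A call with a gripper value outside its range is refused whole. The fingers move at their own pace and stop on an object; FORCE is the grip in N (left out, the last holds). Time passes only in rows, so rows that repeat a pose let the fingers close. It gives the time, the measured TCP pose, the force, the opening and the grip force at its end, in the units of the state.
- robot.sense(): the state, without advancing time (a new reading comes with each control period).
- robot.read_camera(name): name is "side" or "top"; returns (picture, depth): 384x512x3 uint8, red, green, blue; 384x512 float32, m along the optical axis (not along the pixel's ray), 0 where there is no reading.
- robot.camera_info(name): a dict with "fx", "fy", "cx", "cy" (pixels), "origin" and "attitude" of the camera in the world. Camera axes: x right, y down, z forward; pixel columns grow to the right and rows downward; lengths in m; the calibration is good to about 2 mm. A picture is of the moment at which its call begins. camera_info takes no time and is no camera call.
- robot.hand_in(): hands the job in; it is judged then, once.
Trained networks look in the newest picture that a camera, given by its name, has taken for a name from the list of things; names that differ only in an ending like _2 or _b are one class to them, and where a whole thing is asked for, a point or a joint stands for the part that bears it (a point fixed in the world has none). Each returns a list of dicts, best first, with "p" (0 to 1); they miss things now and then, are a little off and sometimes report something else, mostly with a low value. They report only what shows in the picture. A call takes as long as a camera call.
- robot.boxes_of(camera, name): "xyz" ([x, y, z] in m, in world coordinates, good to about 4 mm: the middle of the surface that is visible of it).
The state is a dict: "clock": time; "joints": joint angles; "joint_velocities": joint speeds; "joint_torque": joint torques, N m; "tool_pos": TCP position; "tcp_rot": TCP orientation; "force": force on the tool from outside, world axes, zero at the start; "torque": the same for the moment, N m; "width": opening from 0.0 (shut) to 1.0 (fully open); "grip_force": force on a finger pad.
Only numpy, scipy, OpenCV 4.12 (cv2) and the standard library are available. Lean on these libraries where they do the work, as an engineer would, in place of code of your own. Each camera call takes 0.05 s, during which the arm holds its last target. There are 200 camera calls.

## Task

Lay the purple test tile flat on the plywood bed of the blue cam clamp, between the rubber pusher and the aluminium fence, and let go of it. Then turn the red crank clockwise (seen from above) by its black grip, feeling the load, until the follower has gone over the hump and rests on the flat of the brass cam, so that the tile stays clamped with your hand off; never drive on past the flat, where the cam squeezes the tile too hard. Leave the other things on the table where they are.

Things in the scene. Friction and masses are not known exactly. Their poses are not given: they have to be found in the camera images.
- tile_clamp: cam clamp, fixed to the table, blue base plate 215 x 100 x 12 mm. Origin on the upright camshaft's axis at table height; x level from the shaft to the fence, z up. Along x (mm): brass cam, steel follower, guide 48 to 58 (top z 50), sprung pusher, plywood bed 78 to 145 (40 wide in y, top z 30; the tile overhangs 9 each side), aluminium fence with face at 145.3, 54 wide, top z 44.
- nest (a point): on top of the plywood bed, at (112.7, 0, 30) mm in the clamp's frame, axes as the clamp's: where the middle of the tile's underside goes. With the clamp open the gap from pusher to fence is 65.3 mm: the tile has 3.6 mm to spare at either end; the pusher later slides it against the fence.
- cam_axis (a point): camshaft axis at the height of the brass cam (z 30 to 42 mm), axes as the clamp's. The sprung follower presses on the cam. Turned clockwise from above it meets: round base (no load), a long gentle rise, a steep hump (its load begins about 0.9 rad before the flat, its top is 0.37 rad before it), the flat. The cam's angle on the shaft is not known: the flat comes 2.4 to 4.4 rad from the start.
- crank_hub (a point): crank hub on the camshaft axis at z = 62 mm. Resistance felt at the grip: 2 to 5 N on the rise, growing to 15 to 18 N on the hump, then falling away to nothing or a slight pull forward before the flat; let go there, the crank settles by itself on the flat. Let go before the hump's top, it runs back. Beyond the flat over 20 N, and 0.2 rad past it the tile is overloaded.
- pusher: aluminium pusher, black rubber face 36 x 11 mm (z 31 to 42), driven by the follower through a spring of 3 N/mm. Its frame is the clamp's while open and moves along the clamp's x, 7.3 mm until the tile is against the fence; its face is at x = 80 mm in its frame. It presses the tile with about 9 N on the flat, up to 15 N over the hump, more than 18 N (too much) past the flat.
- crank_grip (a point): middle of the black upright grip of the red crank: a cylinder 18 mm across, z 62 to 100 mm, that spins freely on its pin, 55 mm from the camshaft axis; this point is at z = 83 mm and goes round with the crank. The arm's top below it is at z = 58 mm. At the start the crank points roughly away from the fence.
- tile: purple test tile (white sides, purple painted top), 58 x 58 x 8 mm, loose, 50 g. Origin: centre of its underside, x and y along its edges, z up out of the painted face. It may lie in the clamp in any quarter turn.
- cat: small white bisque cat, 40 x 42 x 73 mm, a bystander; origin centre of its underside.
- water_pot: grey water pot with a red collar, 76 x 76 x 73 mm, a bystander; origin centre of its underside.

How it is judged:
On the way, in this order (a step that is already met when the one before it is completed fails the run):
1. the tile lies flat on the bed between pusher and fence, let go (x of tile in the frame of nest between -0.007 and 0.007 m and y of tile in the frame of nest between -0.01 and 0.01 m and z of tile in the frame of nest between -0.002 and 0.002 m and angle between tile's own z axis and vertical below 0.06 rad and contact force between the fingers and tile below 0.1 N), for 0.2 s.
2. the cam is cranked until the pusher clamps the tile (contact force between pusher and tile above 7 N), for 0.1 s.
At the end, for the whole second after the job is handed in: hand off, follower at rest on the cam's flat, so that the pusher holds the tile against the fence with 7 to 12 N (only the flat holds this); the tile flat on the bed, square to the clamp within 0.08 rad, within 10 mm of the bed's middle line (contact force between pusher and tile between 7 and 12 N and x of tile in the frame of nest between 0 and 0.007 m and y of tile in the frame of nest between -0.01 and 0.01 m and z of tile in the frame of nest between -0.002 and 0.002 m and angle between tile's own z axis and vertical below 0.06 rad and (angle between the x axis of tile and the x axis of tile_clamp, either way round below 0.08 rad or angle between the y axis of tile and the x axis of tile_clamp, either way round below 0.08 rad) and linear speed of each of tile, pusher below 0.01 m/s); the robot touches nothing.
It fails at once if the tile is squeezed with more than 18 N by the pusher (cranked past the flat) (contact force between pusher and tile above 18 N).
It fails at once if the cat is moved more than 15 mm (distance of cat from where it was at the start of the episode above 0.015 m).
It fails at once if the water pot is moved more than 15 mm (distance of water_pot from where it was at the start of the episode above 0.015 m).
It also fails if it takes over 72 s, if anything falls off the work surface, if the arm or the gripper's body presses on something with over 40 N, if the wrist force passes 120 N, or if a joint passes its speed limit or range.

## Working session

There is one attempt and no reset: what is moved stays moved. The work goes in short steps, Python scripts to look and compute and a shell command to move; the robot and the scene stay as the last step left them, time stands still between calls to the robot, and variables do not carry over. Pictures are saved under pics/ and viewed, at most 11 in all, crops included, and the job is handed in when it is done.

```bash
mkdir -p pics; ls
python3 - <<'E'
from cell import robot
import cv2,numpy as np
s=robot.sense(); print({k:np.round(v,3).tolist() for k,v in s.items()})
for c in("side","top"):
    p,d=robot.read_camera(c); cv2.imwrite(f"pics/{c}0.png",p[:,:,::-1]); np.savez(f"{c}0.npz",p=p,d=d)
    i=robot.camera_info(c); print(c,i)
    for n in("tile","tile_clamp","crank_grip","pusher","cat","water_pot"):
        print(n,[(round(b["p"],2),np.round(b["xyz"],3).tolist()) for b in robot.boxes_of(c,n)[:2]])
E
```

```text
pics
{'clock': 0.0, 'joints': [-1.224, 0.087, 0.175, 1.66, -0.0, 1.571], 'joint_velocities': [0.0, -0.001, -0.0, 0.0, 0.0, 0.001], 'joint_torque': [0.0, -52.04, 46.479, 0.017, 0.0, 0.0], 'tool_pos': [0.187, -0.517, 0.208], 'tcp_rot': [-3.093, -0.542, 0.0], 'force': [0.108, 0.286, -0.626], 'torque': [-0.062, -0.028, -0.009], 'grip_force': 0.0, 'width': 1.004}
side {'fx': 470.4284467099534, 'fy': 470.4284467099534, 'cx': 255.66570128012344, 'cy': 191.2174037422752, 'origin': array([ 0.35445107, -0.84979183,  0.46532733]), 'attitude': array([-1.92422463,  0.2013693 , -0.1568378 ])}
tile [(0.56, [0.493, 0.358, 0.004])]
tile_clamp [(0.92, [0.476, 0.033, 0.018])]
crank_grip [(0.71, [0.504, 0.003, 0.058]), (0.58, [0.492, 0.356, 0.005])]
pusher []
cat [(0.57, [0.656, 0.389, 0.054])]
water_pot [(0.56, [0.506, 0.001, 0.058]), (0.55, [0.646, -0.175, 0.056])]
top {'fx': 410.8829279948678, 'fy': 410.8829279948678, 'cx': 249.72765572343474, 'cy': 191.57008805945142, 'origin': array([0.45040296, 0.13036433, 1.12099639]), 'attitude': array([-2.14363571,  2.19817229, -0.11588621])}
tile [(0.85, [0.5, 0.367, 0.006])]
tile_clamp [(0.65, [0.478, 0.086, 0.014])]
crank_grip [(0.95, [0.508, 0.028, 0.039])]
pusher [(0.56, [0.466, 0.105, 0.036])]
cat [(0.66, [0.48, 0.088, 0.008]), (0.63, [0.653, 0.391, 0.053])]
water_pot [(0.76, [0.655, -0.154, 0.072]), (0.35, [0.477, 0.087, 0.013])]
```

Run:
```python
import cv2
a=cv2.imread("pics/top0.png")
cv2.imwrite("pics/top0b.png",cv2.resize(a,(800,600),interpolation=cv2.INTER_CUBIC))
a=cv2.imread("pics/top0.png")[120:270,180:380]
cv2.imwrite("pics/top0c.png",cv2.resize(a,(800,600),interpolation=cv2.INTER_CUBIC))
```

```text
(no output)
```

View pics/top0b.png

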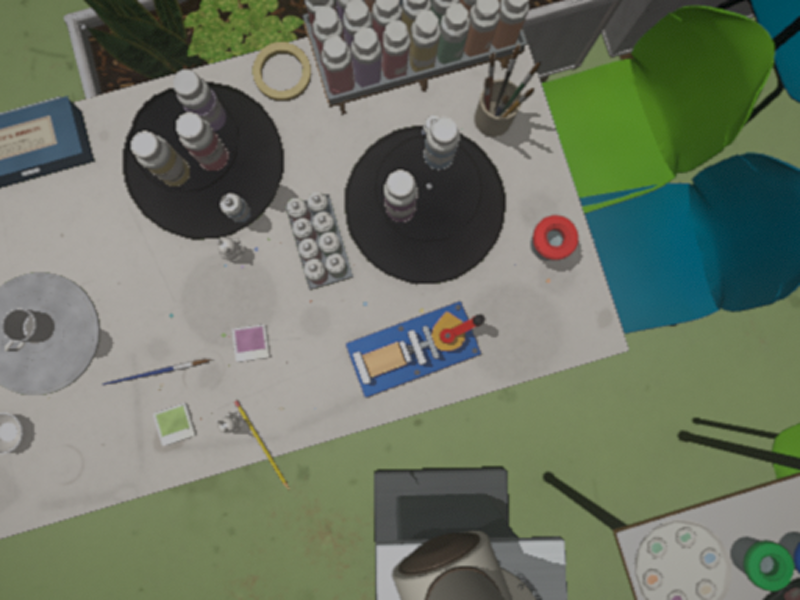

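View pics/top0c.png

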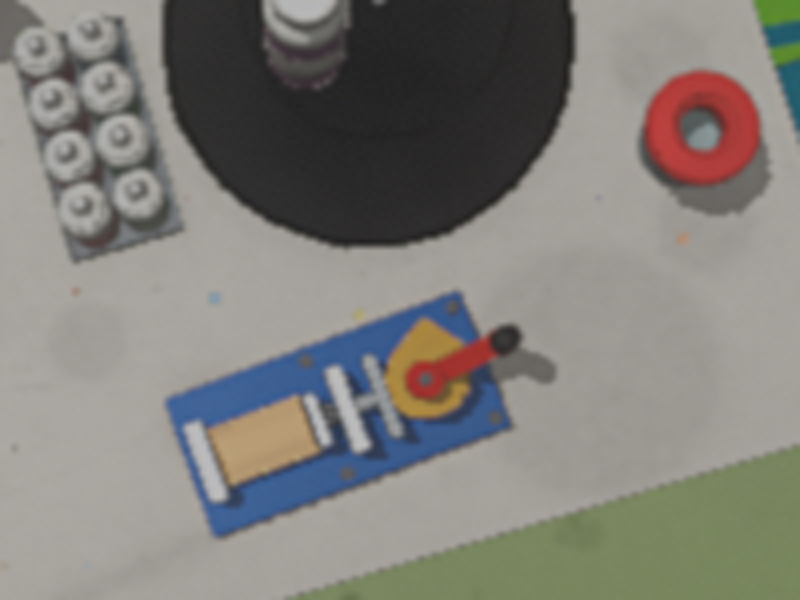

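View pics/side0.png

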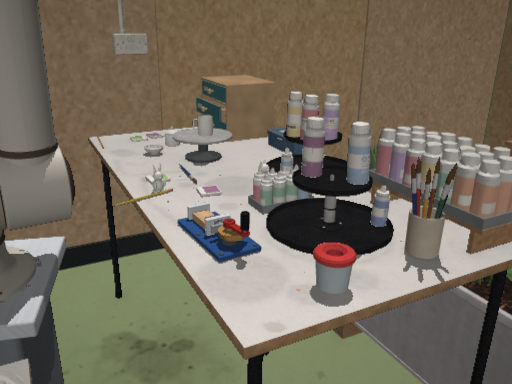

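The top view shows the clamp at 800x600 pixel (415,350), with the crank to the right and the fence lower left. The purple tile is at (250,342), the cat at (230,248) and the pot at (555,238). Next I'll measure the poses by colour segmentation on known height planes.

```bash
cat > h.py <<'E'
import cv2,numpy as np
from cell import robot
from scipy.spatial.transform import Rotation as R
def ray(c,uv,z):
    i=robot.camera_info(c);uv=np.atleast_2d(uv).astype(float)
    d=np.c_[(uv[:,0]-i["cx"])/i["fx"],(uv[:,1]-i["cy"])/i["fy"],np.ones(len(uv))]
    d=R.from_rotvec(i["attitude"]).apply(d);o=i["origin"]
    return o+d*((z-o[2])/d[:,2])[:,None]
def seg(c,p,lo,hi,box,z,show=1):
    h=cv2.cvtColor(p,cv2.COLOR_RGB2HSV);m=cv2.inRange(h,lo,hi)
    k=np.zeros_like(m);x0,y0,x1,y1=box;k[y0:y1,x0:x1]=m[y0:y1,x0:x1]
    n,l,s,_=cv2.connectedComponentsWithStats(k);j=1+s[1:,4].argmax()
    v,u=np.where(l==j);P=ray(c,np.c_[u,v],z)
    r=cv2.minAreaRect((P[:,:2]*1000).astype(np.float32))
    return P[:,:2].mean(0),r,len(u),(u.min(),v.min(),u.max(),v.max())
E
python3 - <<'E'
from h import *
Z={c:np.load(c+"0.npz") for c in("top","side")}
box={"top":(200,180,330,270),"side":(160,190,270,260)}
for c in Z:
    p=Z[c]["p"]
    for n,lo,hi,z in(("blue",(105,120,40),(125,255,255),.012),("wood",(8,60,120),(19,150,255),.03),("cam",(15,160,100),(30,255,255),.042),("red",(0,170,80),(6,255,255),.062),("black",(0,0,0),(180,255,55),.1)):
        b=box[c]
        if n=="black":b=(298,195,315,212) if c=="top" else (235,205,255,235)
        print(c,n,seg(c,p,lo,hi,b,z))
    b=(140,200,180,235) if c=="top" else (192,180,225,200)
    print(c,"tile",seg(c,p,(135,40,80),(170,255,255),b,.008))
d=Z["top"]["d"]
for u,v in((160,219),(170,240),(245,230),(306,205),(285,214)):
    q=ray("top",(u,v),0)[0];o=robot.camera_info("top")["origin"]
    f=R.from_rotvec(robot.camera_info("top")["attitude"]).as_matrix()[:,2]
    t=d[v,u]/((q-o)@f);print(u,v,o+(q-o)*t)
p=Z["top"]["p"]; print(cv2.cvtColor(p,cv2.COLOR_RGB2HSV)[212,262:275:3], cv2.cvtColor(p,cv2.COLOR_RGB2HSV)[230,235:262:4])
E
```

```text
top blue (array([0.44415497, 0.0771531 ]), ((451.82012939453125, 77.97879028320312), (38.90345001220703, 209.25244140625), 19.042865753173828), 612, (np.int64(231), np.int64(215), np.int64(306), np.int64(252)))
top wood (array([0.46076331, 0.13779063]), ((460.6735534667969, 137.90281677246094), (39.183414459228516, 65.00794982910156), 19.076213836669922), 367, (np.int64(232), np.int64(219), np.int64(259), np.int64(240)))
top cam (array([0.53099018, 0.03035316]), ((529.6805419921875, 30.65785026550293), (3.71332049369812, 7.493794918060303), 43.37506866455078), 5, (np.int64(284), np.int64(201), np.int64(287), np.int64(203)))
top red (array([0.50445061, 0.01712856]), ((502.52154541015625, 15.85562515258789), (20.375200271606445, 56.610843658447266), 17.94862174987793), 100, (np.int64(282), np.int64(205), np.int64(302), np.int64(218)))
top black (array([ 0.51891546, -0.01530357]), ((519.149658203125, -14.872984886169434), (8.758221626281738, 12.440056800842285), 43.18635177612305), 17, (np.int64(304), np.int64(202), np.int64(308), np.int64(207)))
top tile (array([0.50186231, 0.36936508]
[... 193 characters left out ...]
7429775, 0.04135873]), ((477.6708984375, 80.30763244628906), (103.35333251953125, 224.9818878173828), 19.047449111938477), 1154, (np.int64(179), np.int64(218), np.int64(260), np.int64(259)))
side wood (array([0.45520865, 0.14900872]), ((459.8614196777344, 140.07717895507812), (38.04865646362305, 69.66278076171875), 15.336841583251953), 138, (np.int64(193), np.int64(210), np.int64(213), np.int64(223)))Traceback (most recent call last):
  File "<stdin>", line 9, in <module>
  File "h.py", line 12, in seg
    n,l,s,_=cv2.connectedComponentsWithStats(k);j=1+s[1:,4].argmax()
                                                    ~~~~~~~~~~~~~~^^
ValueError: attempt to get argmax of an empty sequence
```

Run:
```python
from h import *
T=np.load("top0.npz");S=np.load("side0.npz");p=T["p"]
a=p[198:238,140:180,::-1];b=S["p"][178:204,186:230,::-1]
cv2.imwrite("pics/t.png",np.hstack([cv2.resize(a,(400,400),interpolation=0),cv2.resize(b,(400,400),interpolation=0)]))
print(p[198:238:2,144:176:2].max(2))
for lo,hi in(((0,0,176),(180,30,255)),((0,0,182),(180,30,255)),((0,0,190),(180,30,255))):
    h=cv2.cvtColor(p,cv2.COLOR_RGB2HSV)
    m=cv2.inRange(h,lo,hi)|cv2.inRange(h,(135,30,80),(170,255,255))
    k=np.zeros_like(m);k[200:236,140:180]=m[200:236,140:180]
    n,l,s,_=cv2.connectedComponentsWithStats(k);j=1+s[1:,4].argmax();v,u=np.where(l==j)
    P=ray("top",np.c_[u,v],.008);print(len(u),P.mean(0),cv2.minAreaRect((P[:,:2]*1000).astype(np.float32)))
```

```text
[[160 159 159 158 159 156 158 158 158 156 156 158 158 158 158 161]
 [160 160 159 160 158 158 159 157 158 158 158 159 158 158 159 158]
 [160 159 159 158 157 157 157 158 158 159 159 159 158 159 157 161]
 [159 158 160 157 157 157 156 158 159 158 159 160 159 158 161 164]
 [158 157 158 158 157 155 155 160 160 159 159 156 160 159 161 166]
 [157 157 160 158 156 158 159 162 158 169 171 159 171 136 162 168]
 [156 155 165 171 173 166 164 162 159 156 150 144 164 136 166 167]
 [157 161 168 163 150 145 147 152 152 146 141 143 162 143 168 168]
 [150 160 164 165 147 147 149 153 149 140 138 141 158 144 158 169]
 [158 162 164 168 146 150 153 154 150 140 140 142 154 152 154 168]
 [160 159 162 169 142 149 154 153 148 142 140 144 146 157 153 167]
 [160 159 160 164 142 147 150 150 147 144 142 143 148 172 150 170]
 [164 164 163 175 146 145 148 150 149 143 140 143 148 170 126 169]
 [166 166 166 176 152 146 151 157 166 165 176 180 180 179 132 170]
 [167 167 166 176 180 180 182 184 184 184 183 183 184 184 137 168]
 [167 168 167 174 184 183 183 184 184 184 180 178 175 168 133 159]
 [167 167 166 172 180 177 176 158 151 148 166 162 160 162 172 172]
 [167 164 168 168 165 160 167 164 170 170 171 170 170 170 170 170]
 [165 156 167 168 170 170 169 169 168 170 170 170 169 168 169 169]
 [163 166 168 168 169 170 169 168 169 170 169 168 168 169 169 169]]
348 [0.49430498 0.36911847 0.008     ] ((494.4618835449219, 370.1439514160156), (52.87481689453125, 54.0049934387207), 7.350061893463135)
249 [0.50202679 0.3693454  0.008     ] ((501.9808654785156, 369.5236511230469), (38.119049072265625, 47.6708869934082), 7.350061893463135)
249 [0.50202679 0.3693454  0.008     ] ((501.9808654785156, 369.5236511230469), (38.119049072265625, 47.6708869934082), 7.350061893463135)
```

View pics/t.png

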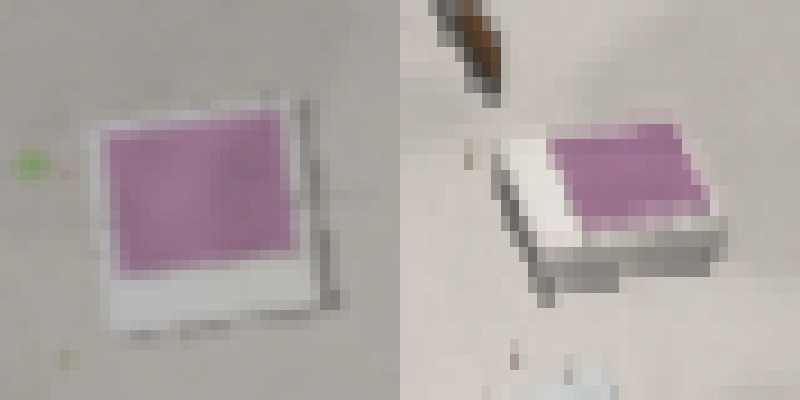

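The crop (10x) shows the tile with corners at about (90,120), (292,98), (315,308) and (108,330), and its wide white border towards the robot.

Run:
```python
from h import *
c=np.array([[90,120],[292,98],[315,308],[108,330]])/10+[139.5,197.5]
P=ray("top",c,.008)[:,:2];print(P,P.mean(0))
for i in range(4):
    d=P[(i+1)%4]-P[i];print(np.hypot(*d),np.degrees(np.arctan2(d[1],d[0])))
b=R.from_rotvec([-3.093,-.542,0]).as_matrix();print(b)
```

```text
[[0.52247099 0.39925662]
 [0.52706793 0.34456073]
 [0.47019845 0.33865802]
 [0.46569912 0.39442117]] [0.49635912 0.36922413]
0.054888724816539586 -85.19584358566945
0.05717498684571806 -174.07426413243664
0.05594437780674732 94.6130015162404
0.056977422564932316 4.868314705752696
[[ 9.40415509e-01  3.40027360e-01 -2.52554189e-04]
 [ 3.40027360e-01 -9.40414439e-01  1.44123636e-03]
 [ 2.52554189e-04 -1.44123636e-03 -9.99998930e-01]]
```

Run:
```python
from h import *
H={}
for c in("top","side"):
    d=np.load(c+"0.npz")["d"];i=robot.camera_info(c);v,u=np.where(d>0);z=d[v,u]
    X=np.c_[(u-i["cx"])/i["fx"]*z,(v-i["cy"])/i["fy"]*z,z]
    P=R.from_rotvec(i["attitude"]).apply(X)+i["origin"]
    H[c]=P
P=np.vstack(list(H.values()))
g=np.full((14,28),-1.)
for x,y,z in P[(P[:,2]>-.1)]:
    a=int((x-.3)//.04);b=int((y+.56)//.04)
    if 0<=a<14 and 0<=b<28:g[a,b]=max(g[a,b],z)
print("y",(np.arange(28)*4-54))
for a in range(14):print("%.2f"%(.32+.04*a),*("%3d"%(100*h) for h in g[a]))
```

```text
y [-54 -50 -46 -42 -38 -34 -30 -26 -22 -18 -14 -10  -6  -2   2   6  10  14
  18  22  26  30  34  38  42  46  50  54]
0.32 -100 -100 -100 -100 -100 -100 -100 -100 -100 -100 -100 -100 -100 -100 -100 -100 -100 -100   0   0   0   0   1   0   0   1   1   0
0.36 -100 -100 -100 -100 -100 -100 -100 -100 -100 -100 -100 -100 -100 -100   0   0   0   0   0   0   0   0   0   8   8   1   1   1
0.40 -100 -100 -100 -100 -100 -100 -100 -100 -100 -100 -100   0   0   0   0   0   1   1   1   0   0   0   0   1   0   1   1   1
0.44 -100 -100 -100 -100 -100 -100 -100   0   0   0   0   0   0   1   1   5   4   3   4   0   0   0   0   0   0   1   1   1
0.48 -100 -100 -100 -100 -100 -100   0   0   0   0   0   0   0   4   6   6   5   3   4   1   0   0   1   1   0   1   1   0
0.52 -100 -100 -100 -100 -100 -100   0   0   0   0   0   0   0  10   6   6   5   1   1   0   0   0   1   1   0   0   0   1
0.56 -100 -100 -100 -100 -100 -100 -100   0   0   0   0   0   0   1   1   1   0   0   0   0   0   0   0   0   0   0   0   0
0.60 -100 -100 -100 -100 -100 -100 -100   0   0   7   7   0   0   3   3   3   3   3   8   9  10   0   0   0   0   0   0   0
0.64 -100 -100 -100 -100 -100 -100 -100   0   0   7   8   7   3   3  13  13  13   3   7   9   9   2   0   7   6   0   0   0
0.68 -100 -100 -100 -100 -100 -100 -100 -100   0   7   8   7   3  13  13  18  25  25   3  10   9   8   0   6   7   3   3   2
0.72 -100 -100 -100 -100 -100 -100 -100 -100   0   0   0   2   3  13  13  18  25  25   3   9   9   9   8  11  13  20  13   3
0.76 -100 -100 -100 -100 -100 -100 -100 -100   0   0   0   2   3  13  25  25  13  13   3   3   2   3   3  25  25  25  25  13
0.80 -100 -100 -100 -100 -100 -100 -100 -100   0   0   0   0   3  13  25  25  13  13   3   0   0   3   2  25  26  25   2  13
0.84 -100 -100 -100 -100 -100 -100 -100 -100 -100   0   0  20  19   3  10  11   3   3   3   0   0   3  13  26  25  13  13  13
```

```bash
python3 -m crank '[[[-1,0.406,-0.35,0,-0.6],[-1,0.406,-0.35,0,-0.6],[-1,0.406,-0.35,0,-0.6],[-1,0.406,-0.35,0,-0.6],[-1,0.406,-0.35,0,-1.314],[-1,0.406,-0.35,0,-1.314],[-1,0.406,-0.35,0,-1.314],[-1,0.406,-0.35,0,-1.314],[-1,0.5925,-0.7285,0.05,-1.314],[-1,0.5925,-0.7285,0.05,-1.314],[-1,0.5925,-0.7285,0.05,-1.314],[-1,0.5925,-0.7285,0.05,-1.314]]]' 40
cat >> h.py <<'E'
def to(x,y,z,yaw):
    "shift+turn in tool axes to a downward pose, yaw of tool x in deg"
    s=robot.sense();M=R.from_rotvec(s["tcp_rot"]).as_matrix()
    y0=np.degrees(np.arctan2(M[1,0],M[0,0]))
    t=-(yaw-y0+180)%360-180 if 0 else -((yaw-y0+180)%360-180)
    print("at",np.round(s["tool_pos"],4),"yaw",round(y0,2),"t",round(s["clock"],2),"F",np.round(s["force"],1),"tilt",np.round(M[:,2],4),"w",round(s["width"],3),"grip",round(s["grip_force"],1))
    print("shift",np.round(M.T@(np.array([x,y,z])-s["tool_pos"]),4),"turn",round(np.radians(t),3))
E
python3 -c "
from h import *
to(.4965,.3695,.1,95.2)"
```

```text
clock: 2.2
tool_pos: [0.4673, 0.1667, 0.1812]
tcp_rot: [2.119, 2.319, 0.001]
force: [1.7, -0.2, 0.1]
width: 0.995
grip_force: 0.0
at [0.4673 0.1667 0.1812] yaw 95.17 t 2.2 F [ 1.7 -0.2  0.1] tilt [ 9.e-04  2.e-04 -1.e+00] w 0.995 grip 0.0
shift [0.1994 0.0473 0.0812] turn -0.001
```

```bash
python3 -m crank '[[[-1,0.199,0.047,0.08,0],[-1,0.199,0.047,0.08,0],[-1,0.199,0.047,0.08,0],[-1,0.199,0.047,0.12,0],[-1,0.199,0.047,0.14,0],[-1,0.199,0.047,0.14,0],[-1,0.199,0.047,0.14,0]]]'
python3 - <<'E'
from h import *
to(.4965,.3695,.004,95.2)
p,d=robot.read_camera("side");q,e=robot.read_camera("top")
a=cv2.resize(p[150:230,160:260,::-1],(400,320),interpolation=2);b=cv2.resize(q[180:260,110:210,::-1],(400,320),interpolation=2)
cv2.imwrite("pics/g1.png",np.hstack([a,b]))
E
```

```text
clock: 3.08
tool_pos: [0.4968, 0.367, 0.0426]
tcp_rot: [2.12, 2.318, 0.003]
force: [0.5, 0.1, 0.2]
width: 0.996
grip_force: 0.0
at [0.4968 0.367  0.0426] yaw 95.13 t 3.08 F [0.5 0.1 0.2] tilt [ 0.0014  0.001  -1.    ] w 0.996 grip 0.0
shift [ 0.0025 -0.0001  0.0386] turn -0.001
```

View pics/g1.png

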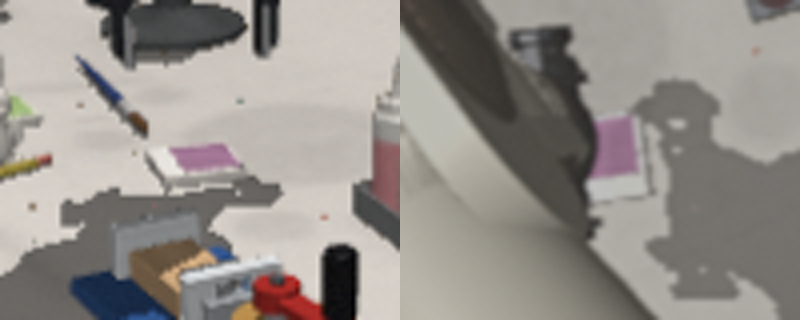

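```bash
python3 -m crank '[[[-1,0.0,0,0.03,0],[-1,0.0,0,0.045,0],[-1,0.0,0,0.045,0],[-1,0.0,0,0.045,0]]]' 30
python3 -c "
from h import *
to(.4965,.3695,-.002,95.2)"
```

```text
clock: 3.68
tool_pos: [0.4967, 0.3672, -0.0027]
tcp_rot: [2.119, 2.319, 0.002]
force: [0.3, 0.2, 0.1]
width: 1.0
grip_force: 0.0
at [ 0.4967  0.3672 -0.0027] yaw 95.15 t 3.67 F [0.3 0.2 0.1] tilt [ 1.e-03  8.e-04 -1.e+00] w 1.0 grip 0.0
shift [ 0.0023  0.     -0.0007] turn -0.001
```

```bash
python3 -m crank '[[[-0.6,0.002,0,0,0],[0.2,0.002,0,0,0],[0.2,0.002,0,0,0],[0.2,0.002,0,0,0],[0.2,0.002,0,0,0],[0.2,0.002,0,0,0]]]' 30
python3 -c "
from h import *
to(.4965,.3695,-.002,95.2)"
```

```text
clock: 4.42
tool_pos: [0.496, 0.3689, -0.0039]
tcp_rot: [-2.119, -2.319, 0.0]
force: [0.1, -0.6, 0.0]
width: 0.401
grip_force: 0.0
at [ 0.496   0.3689 -0.0039] yaw 95.16 t 4.42 F [ 0.1 -0.6  0. ] tilt [-1.e-04 -0.e+00 -1.e+00] w 0.401 grip 0.0
shift [ 0.0006  0.0005 -0.0019] turn -0.001
```

Run:
```python
from h import *
p,d=robot.read_camera("side");q,e=robot.read_camera("top")
a=cv2.resize(p[140:220,150:250,::-1],(400,320),interpolation=2);b=cv2.resize(q[180:260,110:210,::-1],(400,320),interpolation=2)
cv2.imwrite("pics/g2.png",np.hstack([a,b]))
```

```text
(no output)
```

View pics/g2.png

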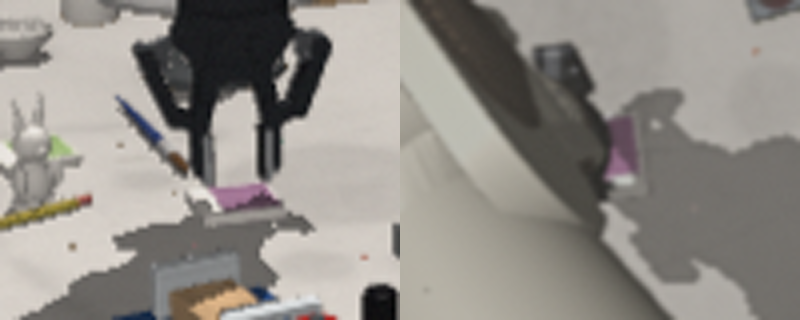

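Run:
```python
from h import *
i=robot.camera_info("side")
def pr(P):
    X=R.from_rotvec(i["attitude"]).inv().apply(np.array(P)-i["origin"]);return X[0]/X[2]*i["fx"]+i["cx"],X[1]/X[2]*i["fy"]+i["cy"]
for P in([.496,.369,0],[.496,.369,.012],[.496,.369,.008],[.496,.340,.008],[.514,.369,.008],[.478,.369,.008],[.4607,.1378,.03]):
    u,v=pr(P);print(P,round((u-150)*4),round((v-140)*4), round(u,1),round(v,1))
print({k:np.round(v,3).tolist() for k,v in robot.sense().items() if k in("joints","force","width","grip_force","tool_pos")})
```

```text
[0.496, 0.369, 0] 235 209 208.8 192.3
[0.496, 0.369, 0.012] 235 193 208.7 188.2
[0.496, 0.369, 0.008] 235 198 208.7 189.6
[0.496, 0.34, 0.008] 240 213 210.1 193.3
[0.514, 0.369, 0.008] 261 197 215.2 189.2
[0.478, 0.369, 0.008] 209 200 202.3 190.0
[0.4607, 0.1378, 0.03] 223 305 205.7 216.3
{'joints': [0.639, 0.268, -0.028, 1.275, -0.0, 2.12], 'tool_pos': [0.496, 0.369, -0.004], 'force': [-0.618, -0.378, -0.876], 'grip_force': 0.0, 'width': 0.396}
```

Run:
```python
from h import *
p,d=robot.read_camera("side");i=robot.camera_info("side")
v,u=np.mgrid[176:198,194:224];z=d[v,u]
X=np.stack([(u-i["cx"])/i["fx"]*z,(v-i["cy"])/i["fy"]*z,z],-1).reshape(-1,3)
P=(R.from_rotvec(i["attitude"]).apply(X)+i["origin"]).reshape(22,30,3)
np.set_printoptions(linewidth=220)
print((P[::1,::2,2]*1000).round().astype(int));print((P[::3,::2,1]*1000).round().astype(int))
print((P[::3,::2,0]*1000).round().astype(int))
```

```text
[[  2   0  53  53  56   1   2   0   1   3  46  50  48   2   0]
 [  3   2  51  50  50   1   1   2   1   3  43  47  45   2   1]
 [  8   2  48  47  47   2   1   1   1   1  38  45  41   1   2]
 [ 11   3  45  44  45   2   2   2   2   2  36  40  39   1   2]
 [  9   2  42  41  41   1   2   3   2   2  33  39  36   1   2]
 [  9   9  38  38  38   3  -1   1   2   1  30  35  33   1   2]
 [  7   8  35  35  36   2   1   1   2   1  26  34  30   1   2]
 [  1   2  32  32  33   4   2   1   2   2  24  30   1   2   1]
 [  0   3 465  29  30   0   1   1   2   0   0  27   0   1   1]
 [  0   0   2  25  28   1   3   3   1   1   2  24   1   1   2]
 [  2   4   1   1  25   2  10   8   8  10  12   9   1   2   1]
 [  3   1   6   9  10  10   9   9  10  11   8   9   2   2   2]
 [  1   7   9   9   9  10   9  10  10   9  10   9   9   0   0]
 [  1   3   9   8   8  10   9   8  11   8  10  10  10   1   2]
 [  2   1   8   9   9  10  10   9  10   8  10  10  10   3   1]
 [  2   2   7  11  10  10  11  10  10   9  11   9  10   9  -1]
 [  0   0   5  10  10  10  10  10   9  10   9   8  11   9   1]
 [  1   0   0   7  10  10   9
[... 596 characters left out ...]
 397]
 [381 381 366 354 356 354 352 354 352 354 349 352 349 350 374]
 [356 362 363 341 340 338 337 335 341 341 336 340 341 345 346]
 [337 338 337 334 331 333 333 331 327 330 331 329 329 325 327]]
[[469 475 467 472 476 499 504 511 516 522 512 516 522 546 553]
 [464 472 466 472 477 495 501 507 513 518 512 516 522 542 548]
 [462 468 466 472 477 492 498 504 509 516 512 515 522 539 544]
 [461 467 472 472 476 489 495 500 506 512 517 515 529 535 540]
 [459 463 468 473 479 484 490 495 500 506 511 517 522 531 537]
 [456 462 466 470 476 481 486 492 497 503 508 514 519 525 534]
 [454 460 465 469 474 479 485 490 496 501 506 512 518 524 529]
 [452 457 463 468 473 479 484 489 494 500 505 510 516 521 527]]
```

```bash
python3 -m crank '[[[-0.8,0,0,-0.005,0],[-0.8,0,0,-0.005,0],[-0.8,0,0,-0.005,0],[-0.8,0,0,0.006,0],[-0.8,0,0,0.012,0],[-0.8,0,0,0.012,0],[-0.8,0,0,0.012,0]]]' 30
cat >> h.py <<'E'
def cloud(c,box):
    p,d=robot.read_camera(c);i=robot.camera_info(c);x0,y0,x1,y1=box
    v,u=np.mgrid[y0:y1,x0:x1];z=d[v,u]
    X=np.stack([(u-i["cx"])/i["fx"]*z,(v-i["cy"])/i["fy"]*z,z],-1).reshape(-1,3)
    return (R.from_rotvec(i["attitude"]).apply(X)+i["origin"]).reshape(y1-y0,x1-x0,3),p
E
python3 - <<'E'
from h import *
to(.4965,.3695,-.002,95.2)
np.set_printoptions(linewidth=220)
P,p=cloud("side",(186,172,230,198))
print((P[:,::2,2]*1000).round().astype(int))
cv2.imwrite("pics/g3.png",cv2.resize(p[140:220,150:250,::-1],(400,320),interpolation=2))
E
```

```text
clock: 5.45
tool_pos: [0.496, 0.3689, -0.0159]
tcp_rot: [-2.119, -2.319, 0.0]
force: [0.4, -0.4, 0.9]
width: 0.901
grip_force: 0.0
at [ 0.496   0.3689 -0.0159] yaw 95.16 t 5.45 F [ 0.4 -0.4  0.9] tilt [-1.e-04 -0.e+00 -1.e+00] w 0.901 grip 0.0
shift [ 0.0005  0.0005 -0.0139] turn -0.001
[[ 70  66  66  68  67   1   2   0   4   2   1   0   3   0   1   1   2   2  56  61  60   2]
 [ 67  66  63  65  64   1   2   1   3   1  -1   2   1   1   2   2   2   2  54  56  53   2]
 [  1  60  62  62  61   1   2   1   1   1   3   1   3   0   1   3   2   2  50  52  52   1]
 [  1   8  58  58  55   1   1   1   3   1   2   1   1   0   3   1   0   1  48  52  48   5]
 [  2   4  56  54  56   1   0   2   2   3   0   1   0   1   1   2   3   2  43  47  46   1]
 [  3   3  51  52  52   0   1   2   1   1   3   2   2   0   1   3   3   1  42  44  43   0]
 [  2   1  50  48  50   1   2   1   3   0   0   1   1   2   2   1   4   2  39  43  39  -1]
 [  1   1  46  45  48  -1   2   2   3  -2   1   0   2   2   1   3   0   1  36 465  37   2]
 [  1   2  45  44  42   0   1 465   2   2   0   1   3   2   2   2   2  -2  31  38  3
[... 854 characters left out ...]
8  10  10  11  10  11   9   9  11  10  12   1   0   0   1   1]
 [  1   1   1   1   2   0   7  10   9   9  10  10   9  10  10   9  10   9   0   1   3   1]
 [  1   0   2   2   1   2   3  10  10  10   9  11   9  10  11   9   9   8   2   1   0   1]
 [  2   1   0   1   3   1   2   9   9  10   9   9   7   9   7   7   7   6   1   1   1   2]
 [  1   2   1   2   1   2   2   7   7   6   6   7   5   7   3   3   1   4   1   2   3   2]
 [  1   0   1   2   3   1   1   1   3   5   2   5   4   3   0   1   2   1   0   3   2   1]
 [  0   1   2   1   1   0   1  -1   5   1   2   3   1   1   0   1   0   2   1   1   2   1]
 [  3   1   0   1   3   0   1   1   3   3   4   1   1   1   0   3  -1   2   2   3   3   3]]
```

View pics/g3.png

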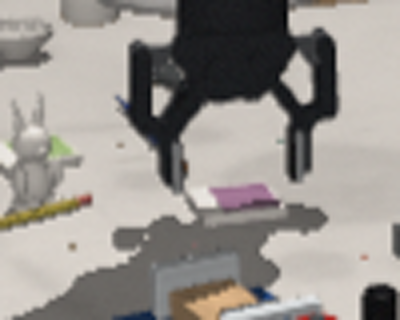

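```bash
python3 -m crank '[[[-0.8,0.0005,0.0,0.008,0],[-0.8,0.0005,0,0.012,0],[-0.6,0.0005,0,0.012,0],[-0.4,0.0005,0,0.012,0],[0.2,0.0005,0,0.012,0],[0.2,0.0005,0,0.012,0],[0.2,0.0005,0,0.012,0],[0.2,0.0005,0,0.012,0]]]' 30
python3 - <<'E'
from h import *
to(.4965,.3695,-.002,95.2)
np.set_printoptions(linewidth=220)
P,p=cloud("side",(186,172,230,198))
print((P[4::2,::2,2]*1000).round().astype(int))
E
```

```text
clock: 6.5
tool_pos: [0.4964, 0.3697, -0.0271]
tcp_rot: [2.119, 2.319, 0.002]
force: [-0.0, 0.1, 5.6]
width: 0.673
grip_force: 35.4
at [ 0.4964  0.3697 -0.0271] yaw 95.16 t 6.5 F [-0.   0.1  5.6] tilt [ 9.e-04  8.e-04 -1.e+00] w 0.673 grip 35.4
shift [-0.0002  0.0001 -0.0251] turn -0.001
[[  0  56  56  54  53  55  53   1   2   2   1   0   1   1   2   0   1  48  48  48  46   3]
 [  0  51  52  47  49  49  48   1   1   3   1   1   1   1   1   1  37  41  42  38   1   2]
 [  3   0   2   8  43  43  40   0   2   3  -1   3   2   1   1   0  30  37  35   0   1   3]
 [  3   1   2   2  36  35  36   0   0   1   1   1   1   2   4   2  24  31  29   0   1   0]
 [  1   1   2   2  30  30  30   2   1   0   2   3   1   1   3   1  18  26  22   2   1   1]
 [  1   2   2   2  25  25  25   1   1   1   9  11   9  10  10   8  14  19  16   0   1   2]
 [  2   2   0   3  19  19  21  10   8   8 465   9   9  11  11   9   9  14  12   2   3   2]
 [  1   2   0   1  11  12  13   8   6  11   9   9  10   9  10  10  11  10   1   2   0   2]
 [  2   0   0   3   2   4   8  11   9   8   9   9   9  10  10   9  10   8   2   2   2   1]
 [  1   0   0   1   2   1   2   6   9   9   8   8   4   5   6   3   3   4   2   2   0   1]
 [  2   2   0   0   2   0   1   2   3   1   1   1   0   1   1   3   2   1   1   0   2   1]]
```

```bash
python3 -m crank '[[[0.2,0,0,-0.04,0],[0.2,0,0,-0.08,0],[0.2,-0.228,-0.056,-0.08,-0.243],[0.2,-0.228,-0.056,-0.08,-0.243],[0.2,-0.228,-0.056,-0.08,-0.243],[0.2,-0.228,-0.056,-0.08,-0.243],[0.2,-0.228,-0.056,-0.08,-0.243],[0.2,-0.228,-0.056,-0.07,-0.243],[0.2,-0.228,-0.056,-0.07,-0.243],[0.2,-0.228,-0.056,-0.07,-0.243]]]' 40
python3 - <<'E'
from h import *
to(.4607,.1378,.003,109.07)
p,d=robot.read_camera("side");q,e=robot.read_camera("top")
a=cv2.resize(p[170:270,160:285,::-1],(400,320),interpolation=2);b=cv2.resize(q[170:270,200:325,::-1],(400,320),interpolation=2)
cv2.imwrite("pics/g4.png",np.hstack([a,b]))
i=robot.camera_info("side")
print(R.from_rotvec(i["attitude"]).as_matrix())
E
```

```text
clock: 7.8
tool_pos: [0.4606, 0.1381, 0.0417]
tcp_rot: [-1.82, -2.56, 0.001]
force: [-0.5, -1.4, -0.2]
width: 0.665
grip_force: 43.3
at [0.4606 0.1381 0.0417] yaw 109.16 t 7.8 F [-0.5 -1.4 -0.2] tilt [-8.e-04 -2.e-04 -1.e+00] w 0.665 grip 43.3
shift [-0.0003  0.0001  0.0387] turn 0.002
[[ 0.97645216 -0.06473269  0.20579325]
 [-0.21537892 -0.34722228  0.91271497]
 [ 0.01237351 -0.93554602 -0.35298801]]
```

View pics/g4.png

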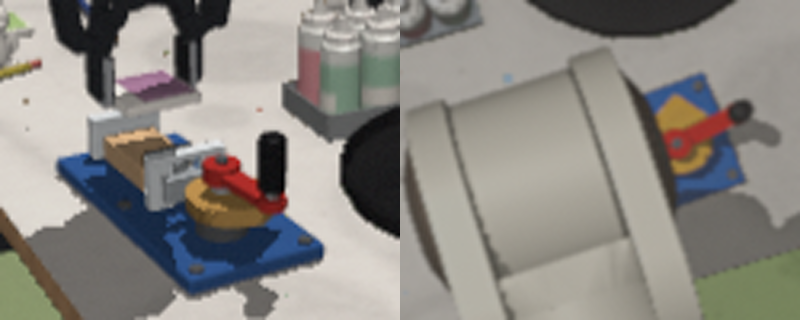

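```bash
cat >> h.py <<'E'
A=np.radians(109.07);EX=np.array([np.cos(A),np.sin(A)]);EY=np.array([-EX[1],EX[0]])
NEST=np.array([.4607,.1378]);SH=NEST-.1127*EX
def clampf(P):
    d=P[...,:2]-SH;return np.stack([d@EX,d@EY,P[...,2]],-1)*1000
E
python3 - <<'E'
from h import *
P,p=cloud("side",(160,170,285,270));C=clampf(P);S=p[170:270,160:285]
mx=S.max(2)
def st(n,m):
    m=m.astype(np.uint8);n_,l,s,_=cv2.connectedComponentsWithStats(m,connectivity=4)
    j=1+s[1:,4].argmax();q=C[l==j];print(n,len(q),*(np.round(np.percentile(q[:,k],[1,5,50,95,99]),1) for k in range(3)))
t=(C[...,2]>60)&(C[...,2]<85)&(mx>95)&(abs(C[...,0]-113)<45)&(abs(C[...,1])<40)
st("tile",t)
q=C[t];top=q[q[:,2]>np.percentile(q[:,2],50)];print(cv2.minAreaRect(q[:,:2].astype(np.float32)))
h=cv2.cvtColor(S,cv2.COLOR_RGB2HSV)
st("bed",(abs(C[...,2]-31)<4)&(abs(C[...,1])<26)&(C[...,0]>82)&(C[...,0]<143))
st("fence",(C[...,2]>34)&(C[...,2]<50)&(C[...,0]>138)&(C[...,0]<165)&(mx>120))
st("grip",(C[...,2]>64)&(C[...,2]<110)&(mx<60)&(C[...,0]<-20))
E
```

```text
tile 253 [ 80.6  81.8  99.8 134.  137.1] [-32.9 -26.8   4.5  30.3  34.9] [70.9 72.  77.8 79.8 82.8]
((110.05847930908203, -0.6199073791503906), (59.63154602050781, 73.0282211303711), 1.3539808988571167)
bed 140 [ 84.1  92.2 119.9 140.2 141.7] [-18.7 -16.7   6.2  20.3  20.9] [27.5 28.6 31.3 32.7 33. ]
fence 104 [143.7 144.2 147.6 154.3 157.2] [-25.6 -21.5  10.4  27.4  27.9] [34.1 34.8 40.1 46.1 46.8]
grip 147 [-64.4 -63.  -60.1 -53.8 -51.1] [-10.1  -9.4  -2.1   3.3   4.2] [ 65.7  68.2  85.4 101.  101.7]
```

```bash
python3 -m crank '[[[0.2,0.001,-0.001,0,0],[0.2,0.001,-0.001,0.015,0],[0.2,0.001,-0.001,0.025,0],[0.2,0.001,-0.001,0.032,0],[0.2,0.001,-0.001,0.037,0],[0.2,0.001,-0.001,0.0385,0],[0.2,0.001,-0.001,0.0385,0],[0.2,0.001,-0.001,0.0385,0]]]'
python3 - <<'E'
from h import *
to(.4607,.1378,.003,109.07)
P,p=cloud("side",(160,170,285,270));C=clampf(P);S=p[170:270,160:285];mx=S.max(2)
t=(C[...,2]>30)&(C[...,2]<46)&(mx>95)&(abs(C[...,0]-113)<31)&(abs(C[...,1])<36)
q=C[t];print(len(q),np.percentile(q,[1,5,50,95,99],axis=0).round(1))
E
```

```text
clock: 8.95
tool_pos: [0.4597, 0.138, 0.0039]
tcp_rot: [1.822, 2.559, 0.001]
force: [-0.9, -0.7, -0.5]
width: 0.666
grip_force: 43.4
at [0.4597 0.138  0.0039] yaw 109.08 t 8.95 F [-0.9 -0.7 -0.5] tilt [ 5.e-04  2.e-04 -1.e+00] w 0.666 grip 43.4
shift [-0.0005  0.0009  0.0009] turn 0.0
184 [[ 82.6 -31.7  33.3]
 [ 83.8 -25.9  34.9]
 [111.7  11.   40.3]
 [136.9  31.7  41.9]
 [141.7  35.4  45. ]]
```

```bash
python3 -m crank '[[[0.2,0,0,0.001,0],[0.2,0,0,0.0015,0],[0.2,0,0,0.0015,0],[0.2,0,0,0.0015,0]]]'
python3 -m crank '[[[0.0,0,0,0,0],[-0.4,0,0,0,0],[-0.6,0,0,0,0],[-0.6,0,0,0,0],[-0.6,0,0,-0.02,0],[-0.6,0,0,-0.05,0],[-0.6,0,0,-0.07,0],[-0.6,0,0,-0.08,0],[-0.6,0,0,-0.08,0]]]'
python3 - <<'E'
from h import *
to(.4607,.1378,.003,109.07)
P,p=cloud("side",(160,170,285,270));C=clampf(P);S=p[170:270,160:285];mx=S.max(2)
t=(C[...,2]>30)&(C[...,2]<46)&(mx>95)&(abs(C[...,0]-113)<31)&(abs(C[...,1])<36)
q=C[t];print(len(q),np.percentile(q,[1,5,50,95,99],axis=0).round(1))
g=(C[...,2]>64)&(C[...,2]<110)&(mx<60)&(C[...,0]<-20);g=C[g]
print(len(g),np.percentile(g,[1,50,99],axis=0).round(1))
q,e=robot.read_camera("top")
a=cv2.resize(p[170:270,160:285,::-1],(400,320),interpolation=2);b=cv2.resize(q[170:270,200:325,::-1],(400,320),interpolation=2)
cv2.imwrite("pics/g5.png",np.hstack([a,b]))
print(seg("top",q,(0,0,0),(180,255,60),(300,198,315,212),.1))
E
```

```text
clock: 9.5
tool_pos: [0.4596, 0.138, 0.0028]
tcp_rot: [1.822, 2.559, 0.001]
force: [-1.5, -1.4, 5.2]
width: 0.664
grip_force: 44.0
clock: 10.62
tool_pos: [0.4597, 0.138, 0.0823]
tcp_rot: [1.822, 2.559, 0.001]
force: [0.4, -0.0, -0.6]
width: 0.801
grip_force: 0.0
at [0.4597 0.138  0.0823] yaw 109.08 t 10.62 F [ 0.4 -0.  -0.6] tilt [ 6.e-04  2.e-04 -1.e+00] w 0.801 grip 0.0
shift [-0.0005  0.0008  0.0793] turn 0.0
264 [[ 82.8 -27.2  31.8]
 [ 85.2 -22.7  34.3]
 [112.9  10.2  39.1]
 [138.5  30.9  41. ]
 [143.6  31.3  42.3]]
147 [[-64.4 -10.   66. ]
 [-59.9  -2.1  85.3]
 [-52.    4.3 101.7]]
(array([ 0.51918938, -0.014874  ]), ((519.755615234375, -15.522575378417969), (12.258185386657715, 14.211783409118652), 43.13381576538086), 29, (np.int64(303), np.int64(202), np.int64(309), np.int64(207)))
```

View pics/g5.png

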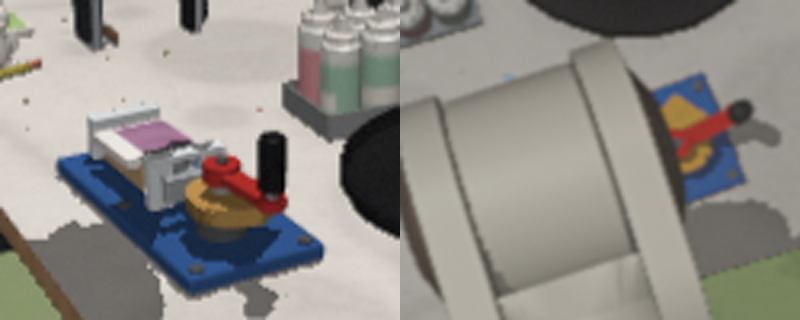

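```bash
python3 -m crank '[[[-0.1,-0.02,0,-0.015,0],[-0.1,-0.168,0.005,-0.015,0],[-0.1,-0.168,0.005,-0.015,0],[-0.1,-0.168,0.005,-0.015,0],[-0.1,-0.168,0.005,-0.015,0],[-0.1,-0.168,0.005,-0.015,0]]]' 30
python3 - <<'E'
from h import *
to(.5192,-.0192,.0425,109.07)
P,p=cloud("side",(180,120,320,260));C=clampf(P);mx=p[120:260,180:320].max(2)
for z in(70,85,95,105,115,125,135,145):
    m=(abs(C[...,2]-z)<3)&(abs(C[...,0]+55)<40)&(abs(C[...,1])<70);q=C[m];
    h=np.histogram(q[:,1],bins=np.arange(-60,61,8))[0] if len(q) else 0;print(z,len(q),h)
cv2.imwrite("pics/g6.png",cv2.resize(p[120:260,170:345,::-1],(700,560),interpolation=2))
E
```

```text
clock: 11.48
tool_pos: [0.5185, -0.0186, 0.0964]
tcp_rot: [-1.822, -2.558, 0.001]
force: [0.8, -0.1, -0.1]
width: 0.55
grip_force: 0.0
at [ 0.5185 -0.0186  0.0964] yaw 109.09 t 11.47 F [ 0.8 -0.1 -0.1] tilt [-1.3e-03  3.0e-04 -1.0e+00] w 0.55 grip 0.0
shift [-0.0008  0.0005  0.0539] turn 0.0
70 26 [ 0  0  0  0  0  0  9 17  0  0  0  0  0  0  0]
85 24 [ 0  0  0  0  0  0  8 16  0  0  0  0  0  0  0]
95 25 [ 0  0  0  0  0  0  7 18  0  0  0  0  0  0  0]
105 1 [0 0 0 0 0 0 0 1 0 0 0 0 0 0 0]
115 0 0
125 25 [ 0  0  0  3 11  0  0  0  0  0 10  1  0  0  0]
135 56 [ 0  0  4  6 17  0  0  0  0  0 10 19  0  0  0]
145 59 [ 0  0  2  7 18  0  0  0  0  0 12 20  0  0  0]
```

View pics/g6.png

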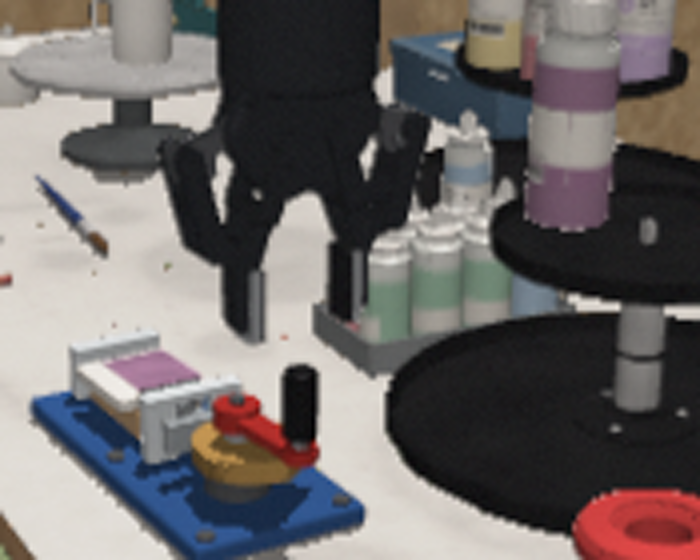

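The open fingers straddle the black grip (300,400), and their tips are above it. Next I descend and close.

```bash
python3 -m crank '[[[-0.1,-0.001,0.0,0.03,0],[-0.1,-0.001,0,0.054,0],[-0.1,-0.001,0,0.054,0],[-0.1,-0.001,0,0.054,0],[0.9,-0.001,0,0.054,0],[0.9,-0.001,0,0.054,0],[0.9,-0.001,0,0.054,0],[0.9,-0.001,0,0.054,0],[0.9,-0.001,0,0.054,0]]]' 30
python3 - <<'E'
from h import *
to(.5192,-.0192,.0425,109.07)
P,p=cloud("side",(180,120,320,260));C=clampf(P)
s=robot.sense();t=s["tool_pos"];print("tcp in clamp",clampf(np.array(t)))
E
```

```text
clock: 12.65
tool_pos: [0.5201, -0.0201, 0.0443]
tcp_rot: [1.822, 2.558, 0.002]
force: [-0.7, 1.3, 5.9]
width: 0.204
grip_force: 30.1
at [ 0.5201 -0.0201  0.0443] yaw 109.08 t 12.65 F [-0.7  1.3  5.9] tilt [ 2.e-03  3.e-04 -1.e+00] w 0.204 grip 30.1
shift [ 0.0011 -0.0006  0.0018] turn 0.0
tcp in clamp [-55.93645486  -4.54005901  44.29157903]
```

```bash
cat >> h.py <<'E'
TH0=np.radians(184.6)
def pt(a):  # tool-axes position on circle, mm, from camshaft
    return np.array([55*np.cos(TH0-a),-55*np.sin(TH0-a)])
def table(base,alphas):
    for a in alphas:print(round(a,2),np.round(pt(a)-np.array(base),1))
def load():
    s=robot.sense();c=clampf(np.array(s["tool_pos"]));th=np.arctan2(c[1],c[0]);a=(TH0-th)%(2*np.pi)
    f=np.array(s["force"][:2]);fx,fy=f@EX,f@EY
    rad=fx*np.cos(th)+fy*np.sin(th);tan=-(-fx*np.sin(th)+fy*np.cos(th)) # along cw motion
    print("t %.2f alpha %.3f r %.1f tool(%.1f,%.1f) z %.1f Frad %.1f Fcw %.1f Fz %.1f grip %.0f w %.3f"%(s["clock"],a if a<6 else a-2*np.pi,np.hypot(c[0],c[1]),c[0],-c[1],c[2],rad,tan,s["force"][2],s["grip_force"],s["width"]))
E
python3 -c "
from h import *
load();table((-55.9,4.5),np.arange(0,1.25,.1))"
```

```text
t 12.70 alpha -0.001 r 56.1 tool(-55.9,4.5) z 44.3 Frad -1.3 Fcw -0.1 Fz 5.9 grip 30 w 0.196
0.0 [ 1.1 -0.1]
0.1 [ 0.9 -5.6]
0.2 [  1.3 -11.1]
0.3 [  2.2 -16.5]
0.4 [  3.7 -21.8]
0.5 [  5.7 -26.9]
0.6 [  8.2 -31.8]
0.7 [ 11.1 -36.4]
0.8 [ 14.5 -40.8]
0.9 [ 18.4 -44.7]
1.0 [ 22.6 -48.2]
1.1 [ 27.1 -51.4]
1.2 [ 31.9 -54. ]
```

```bash
python3 -m crank '[[[0.9,0.0005,0,-0.003,0],[0.9,0.0009,-0.0056,-0.003,0],[0.9,0.0013,-0.0111,-0.003,0],[0.9,0.0022,-0.0165,-0.003,0],[0.9,0.0037,-0.0218,-0.003,0],[0.9,0.0057,-0.0269,-0.003,0],[0.9,0.0082,-0.0318,-0.003,0],[0.9,0.0111,-0.0364,-0.003,0],[0.9,0.0145,-0.0408,-0.003,0],[0.9,0.0184,-0.0447,-0.003,0],[0.9,0.0226,-0.0482,-0.003,0],[0.9,0.0226,-0.0482,-0.003,0]]]'
python3 -c "
from h import *
load();print(pt(1.0));table(pt(1.0),np.arange(1,2.45,.1))"
```

```text
clock: 14.2
tool_pos: [0.4651, -0.0134, 0.0448]
tcp_rot: [-1.82, -2.557, -0.0]
force: [1.8, 1.5, -26.8]
width: 0.198
grip_force: 30.1
t 14.20 alpha 1.041 r 55.2 tool(-31.6,-45.2) z 44.8 Frad -2.3 Fcw -0.6 Fz -26.8 grip 30 w 0.198
[-33.33258469 -43.74858624]
1.0 [0. 0.]
1.1 [ 4.5 -3.1]
1.2 [ 9.4 -5.8]
1.3 [14.4 -7.9]
1.4 [19.7 -9.5]
1.5 [ 25.1 -10.6]
1.6 [ 30.5 -11.2]
1.7 [ 36.  -11.2]
1.8 [ 41.5 -10.6]
1.9 [46.9 -9.6]
2.0 [52.1 -7.9]
2.1 [57.2 -5.8]
2.2 [62.  -3.2]
2.3 [66.6 -0.1]
2.4 [70.8  3.5]
```

```bash
python3 -c "
from h import *
table((-31.6,-45.2),np.arange(1.1,2.25,.1))"
```

```text
1.1 [ 2.8 -1.7]
1.2 [ 7.6 -4.3]
1.3 [12.7 -6.4]
1.4 [17.9 -8.1]
1.5 [23.3 -9.2]
1.6 [28.8 -9.7]
1.7 [34.3 -9.7]
1.8 [39.8 -9.2]
1.9 [45.1 -8.1]
2.0 [50.4 -6.5]
2.1 [55.5 -4.4]
2.2 [60.3 -1.7]
```

```bash
python3 -m crank '[[[0.9,0.0005,-0.0003,0.0025,0],[0.9,0.0028,-0.0017,0.0025,0],[0.9,0.0076,-0.0043,0.0025,0],[0.9,0.0127,-0.0064,0.0025,0],[0.9,0.0179,-0.0081,0.0025,0],[0.9,0.0233,-0.0092,0.0025,0],[0.9,0.0233,-0.0092,0.0025,0]]]'
python3 -c "
from h import *
load();s=robot.sense();c=clampf(np.array(s['tool_pos']));table((c[0],-c[1]),np.arange(1.5,2.75,.1))"
```

```text
clock: 15.08
tool_pos: [0.4499, 0.0045, 0.0445]
tcp_rot: [1.822, 2.558, 0.0]
force: [-4.6, -4.2, -7.7]
width: 0.204
grip_force: 31.9
t 15.07 alpha 1.472 r 54.6 tool(-9.7,-53.7) z 44.5 Frad 6.1 Fcw -1.4 Fz -7.7 grip 32 w 0.204
1.5 [ 1.5 -0.6]
1.6 [ 6.9 -1.2]
1.7 [12.4 -1.2]
1.8 [17.9 -0.7]
1.9 [23.3  0.4]
2.0 [28.5  2. ]
2.1 [33.6  4.2]
2.2 [38.4  6.8]
2.3 [43.   9.9]
2.4 [47.2 13.5]
2.5 [51.  17.4]
2.6 [54.4 21.7]
2.7 [57.4 26.3]
```

```bash
python3 -m crank '[[[0.9,0.003,-0.001,0,0],[0.9,0.0055,-0.001,0,0],[0.9,0.008,-0.001,0,0],[0.9,0.011,-0.001,0,0],[0.9,0.0135,-0.0008,0,0],[0.9,0.0165,-0.0005,0,0],[0.9,0.0165,-0.0005,0,0]]]'
python3 -c "
from h import *
load();print(pt(1.8))"
```

```text
clock: 15.95
tool_pos: [0.4444, 0.0201, 0.0445]
tcp_rot: [1.822, 2.559, 0.001]
force: [-3.6, -4.0, -5.3]
width: 0.198
grip_force: 32.1
t 15.95 alpha 1.776 r 54.3 tool(6.8,-53.9) z 44.5 Frad 4.4 Fcw -3.2 Fz -5.3 grip 32 w 0.198
[  8.16027942 -54.39126621]
```

```bash
python3 -m crank '[[[0.9,0.0027,0.0005,0,0],[0.9,0.0054,0.0011,0,0],[0.9,0.008,0.0019,0,0],[0.9,0.0106,0.0027,0,0],[0.9,0.0106,0.0027,0,0]]]'
python3 -c "
from h import *
load();s=robot.sense();c=clampf(np.array(s['tool_pos']));print(pt(2.0));table((c[0],-c[1]),np.arange(2.1,3.5,.1))"
```

```text
clock: 16.58
tool_pos: [0.4434, 0.031, 0.0445]
tcp_rot: [1.822, 2.559, 0.001]
force: [-4.7, -4.1, -4.1]
width: 0.197
grip_force: 32.2
t 16.57 alpha 1.979 r 54.1 tool(17.4,-51.2) z 44.5 Frad 4.7 Fcw -4.0 Fz -4.1 grip 32 w 0.197
[ 18.80349358 -51.68586489]
2.1 [6.4 1.7]
2.2 [11.3  4.3]
2.3 [15.8  7.4]
2.4 [20.  10.9]
2.5 [23.8 14.9]
2.6 [27.3 19.2]
2.7 [30.2 23.8]
2.8 [32.7 28.7]
2.9 [34.7 33.8]
3.0 [36.2 39.1]
3.1 [37.1 44.5]
3.2 [37.5 50. ]
3.3 [37.4 55.5]
3.4 [36.7 61. ]
```

```bash
python3 -c "
from h import *
table((18.8,-52.2),np.arange(2.05,3.0,.05))"
```

```text
2.05 [2.6 1.5]
2.1 [5.1 2.6]
2.15 [7.5 3.9]
2.2 [9.9 5.3]
2.25 [12.2  6.8]
2.3 [14.4  8.4]
2.35 [16.6 10.1]
2.4 [18.6 11.9]
2.45 [20.6 13.8]
2.5 [22.5 15.9]
2.55 [24.2 18. ]
2.6 [25.9 20.2]
2.65 [27.4 22.4]
2.7 [28.9 24.8]
2.75 [30.2 27.2]
2.8 [31.4 29.7]
2.85 [32.4 32.2]
2.9 [33.4 34.8]
2.95 [34.2 37.4]
3.0 [34.9 40.1]
```

```bash
python3 -m crank '[[[0.9,0.0026,0.0012,0,0],[0.9,0.0051,0.0024,0,0],[0.9,0.0075,0.0037,0,0],[0.9,0.0099,0.0051,0,0],[0.9,0.0122,0.0066,0,0],[0.9,0.0122,0.0066,0,0]]]'
python3 -c "
from h import *
load()"
python3 -m crank '[[[0.9,0.0022,0.0016,0,0],[0.9,0.0044,0.0033,0,0],[0.9,0.0064,0.0051,0,0],[0.9,0.0084,0.007,0,0],[0.9,0.0084,0.007,0,0]]]'
python3 -c "
from h import *
load()"
```

```text
clock: 17.32
tool_pos: [0.4454, 0.045, 0.0445]
tcp_rot: [-1.822, -2.559, -0.001]
force: [-5.9, -1.7, -2.6]
width: 0.191
grip_force: 32.4
t 17.32 alpha 2.240 r 53.9 tool(29.9,-44.8) z 44.5 Frad 5.3 Fcw -3.1 Fz -2.6 grip 32 w 0.191
clock: 17.95
tool_pos: [0.4495, 0.0554, 0.0445]
tcp_rot: [-1.822, -2.559, -0.002]
force: [-4.5, -0.2, -3.3]
width: 0.203
grip_force: 32.4
t 17.95 alpha 2.448 r 53.8 tool(38.5,-37.6) z 44.5 Frad 4.0 Fcw -2.2 Fz -3.3 grip 32 w 0.203
```

```bash
python3 -m crank '[[[0.9,0.0019,0.0021,0,0],[0.9,0.0036,0.0042,0,0],[0.9,0.0053,0.0064,0,0],[0.9,0.0053,0.0064,0,0]]]' >/dev/null
python3 -c "
from h import *
load()"
python3 -m crank '[[[0.9,0.0015,0.0022,0,0],[0.9,0.003,0.0046,0,0],[0.9,0.0043,0.007,0,0],[0.9,0.0043,0.007,0,0]]]' > /dev/null
python3 -c "
from h import *
load();table((49.0,-25.2),np.arange(2.75,3.8,.05))"
```

```text
t 18.45 alpha 2.605 r 53.7 tool(43.8,-31.1) z 44.4 Frad 4.0 Fcw -2.9 Fz -2.7 grip 32 w 0.199
t 18.95 alpha 2.758 r 53.7 tool(48.0,-24.0) z 44.4 Frad 4.6 Fcw -3.1 Fz -2.8 grip 32 w 0.198
2.75 [-0.   0.2]
2.8 [1.2 2.7]
2.85 [2.2 5.2]
2.9 [3.2 7.8]
2.95 [ 4.  10.4]
3.0 [ 4.7 13.1]
3.05 [ 5.2 15.8]
3.1 [ 5.6 18.5]
3.15 [ 5.9 21.3]
3.2 [ 6. 24.]
3.25 [ 6.  26.7]
3.3 [ 5.8 29.5]
3.35 [ 5.5 32.2]
3.4 [ 5.1 34.9]
3.45 [ 4.6 37.6]
3.5 [ 3.9 40.3]
3.55 [ 3.1 42.9]
3.6 [ 2.1 45.5]
3.65 [ 1. 48.]
3.7 [-0.2 50.5]
3.75 [-1.5 52.9]
```

```bash
python3 -m crank '[[[0.9,0.0012,0.0025,0,0],[0.9,0.0022,0.005,0,0],[0.9,0.0032,0.0076,0,0],[0.9,0.0032,0.0076,0,0]]]' >/dev/null
python3 -c "
from h import *
load()"
python3 -m crank '[[[0.9,0.0008,0.0026,0,0],[0.9,0.0015,0.0053,0,0],[0.9,0.002,0.008,0,0],[0.9,0.002,0.008,0,0]]]' > /dev/null
python3 -c "
from h import *
load()"
```

```text
t 19.45 alpha 2.874 r 53.7 tool(50.5,-18.3) z 44.4 Frad 3.7 Fcw -14.0 Fz 4.2 grip 33 w 0.202
t 19.95 alpha 3.019 r 53.7 tool(52.6,-10.8) z 44.4 Frad 1.4 Fcw -16.4 Fz 4.8 grip 34 w 0.201
```

```bash
python3 -m crank '[[[0.9,0.0004,0.0027,0,0],[0.9,0.0007,0.0055,0,0],[0.9,0.0007,0.0055,0,0]]]' >/dev/null
python3 -c "
from h import *
load()"
python3 -m crank '[[[0.9,0.0001,0.0027,0,0],[0.9,0.0001,0.0054,0,0],[0.9,0.0001,0.0054,0,0]]]' > /dev/null
python3 -c "
from h import *
load()"
```

```text
t 20.32 alpha 3.124 r 53.8 tool(53.5,-5.3) z 44.4 Frad 1.4 Fcw -15.7 Fz 4.9 grip 34 w 0.194
t 20.70 alpha 3.230 r 53.8 tool(53.8,0.4) z 44.4 Frad -0.2 Fcw -13.9 Fz 3.0 grip 33 w 0.200
```

```bash
python3 -m crank '[[[0.9,-0.0002,0.0028,0,0],[0.9,-0.0005,0.0055,0,0],[0.9,-0.0005,0.0055,0,0]]]' >/dev/null
python3 -c "
from h import *
load()"
python3 -m crank '[[[0.9,-0.0004,0.0027,0,0],[0.9,-0.0004,0.0027,0,0]]]' > /dev/null
python3 -c "
from h import *
load()"
```

```text
t 21.07 alpha 3.342 r 53.8 tool(53.4,6.4) z 44.4 Frad -0.4 Fcw -10.9 Fz 1.5 grip 33 w 0.196
t 21.32 alpha 3.401 r 53.9 tool(53.0,9.6) z 44.5 Frad -1.2 Fcw -8.6 Fz 0.0 grip 33 w 0.197
```

```bash
python3 -m crank '[[[0.9,-0.0005,0.0027,0,0],[0.9,-0.0005,0.0027,0,0]]]' >/dev/null
python3 -c "
from h import *
load()"
python3 -m crank '[[[0.9,-0.0007,0.0027,0,0],[0.9,-0.0007,0.0027,0,0]]]' > /dev/null
python3 -c "
from h import *
load()"
```

```text
t 21.57 alpha 3.459 r 53.9 tool(52.4,12.7) z 44.5 Frad -1.5 Fcw -6.9 Fz -0.9 grip 33 w 0.196
t 21.82 alpha 3.518 r 53.9 tool(51.6,15.8) z 44.5 Frad -1.0 Fcw -4.7 Fz -2.8 grip 33 w 0.203
```

```bash
python3 -m crank '[[[0.9,-0.0008,0.0026,0,0],[0.9,-0.0008,0.0026,0,0]]]' >/dev/null
python3 -c "
from h import *
load()"
python3 -m crank '[[[0.9,-0.001,0.0026,0,0],[0.9,-0.001,0.0026,0,0]]]' > /dev/null
python3 -c "
from h import *
load()"
```

```text
t 22.07 alpha 3.576 r 54.0 tool(50.6,18.7) z 44.5 Frad -1.4 Fcw -2.4 Fz -2.5 grip 33 w 0.202
t 22.32 alpha 3.638 r 54.1 tool(49.4,21.8) z 44.5 Frad -1.6 Fcw -0.7 Fz -2.0 grip 33 w 0.197
```

```bash
python3 -m crank '[[[0.9,-0.0011,0.0025,0,0],[0.9,-0.0011,0.0025,0,0]]]' >/dev/null
python3 -c "
from h import *
load()"
python3 -m crank '[[[0.9,-0.0006,0.0012,0,0],[0.9,-0.0006,0.0012,0,0]]]' > /dev/null
python3 -c "
from h import *
load()"
```

```text
t 22.57 alpha 3.697 r 54.1 tool(48.1,24.7) z 44.5 Frad -1.3 Fcw 2.3 Fz 1.8 grip 33 w 0.199
t 22.82 alpha 3.720 r 54.1 tool(47.6,25.9) z 44.4 Frad -0.7 Fcw 3.8 Fz 3.8 grip 33 w 0.200
```

```bash
python3 -m crank '[[[0.9,-0.0011,0.0024,0,0],[0.9,-0.0011,0.0024,0,0]]]' >/dev/null
python3 -c "
from h import *
load()"
```

```text
t 23.07 alpha 3.748 r 54.2 tool(46.9,27.2) z 44.3 Frad -0.6 Fcw -2.8 Fz 8.6 grip 34 w 0.198
```

```bash
python3 -m crank '[[[0.4,0,0,0,0],[0,0,0,0,0],[-0.2,0,0,0,0],[-0.2,0,0,0,0],[-0.2,0,0,0,0]]]'
python3 -m crank '[[[-0.2,0,0,-0.03,0],[-0.2,0,0,-0.07,0],[-0.2,0,0,-0.12,0],[-0.2,0,0,-0.16,0],[-0.2,-0.1,0,-0.16,0],[-0.2,-0.2,0,-0.16,0],[-0.2,-0.25,0,-0.16,0],[-0.2,-0.25,0,-0.16,0]]]'
python3 - <<'E'
from h import *
P,p=cloud("side",(160,170,285,270));C=clampf(P);S=p[170:270,160:285];mx=S.max(2)
g=C[(C[...,2]>66)&(C[...,2]<99)&(mx<60)&(abs(C[...,0])<80)&(abs(C[...,1])<80)]
print(len(g),np.percentile(g,[1,50,99],axis=0).round(1))
t=(C[...,2]>30)&(C[...,2]<43)&(mx>95)&(abs(C[...,0]-113)<33)&(abs(C[...,1])<36)
print(np.percentile(C[t],[1,50,99],axis=0).round(1))
q,e=robot.read_camera("top")
a=cv2.resize(p[170:270,160:285,::-1],(400,320),interpolation=2);b=cv2.resize(q[170:270,200:325,::-1],(400,320),interpolation=2)
cv2.imwrite("pics/g7.png",np.hstack([a,b]))
E
```

```text
clock: 23.7
tool_pos: [0.5078, 0.0843, 0.0435]
tcp_rot: [-1.822, -2.559, 0.0]
force: [-1.2, 0.9, 0.5]
width: 0.6
grip_force: 0.0
clock: 24.7
tool_pos: [0.59, -0.154, 0.2037]
tcp_rot: [1.822, 2.559, 0.0]
force: [1.1, 0.8, -0.2]
width: 0.598
grip_force: 0.0
101 [[ 37.4 -31.   66.4]
 [ 42.6 -23.1  82.6]
 [ 48.8 -17.1  98.9]]
[[ 83.6 -27.   31.3]
 [116.1   8.1  39.3]
 [145.3  30.4  42.2]]
```

View pics/g7.png

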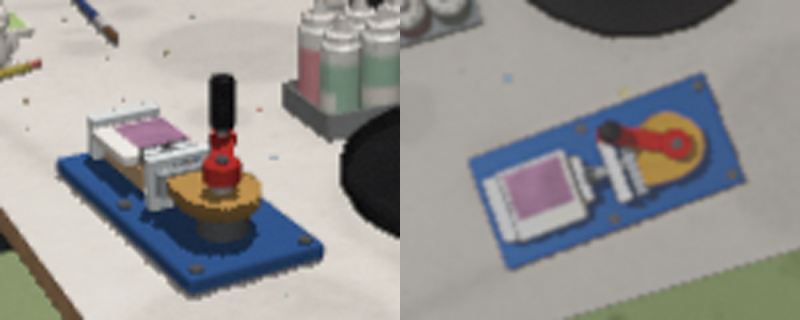

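```bash
python3 -c "
from cell import robot
print(robot.hand_in())"
```

```text
the job is handed in; nothing more can be done
None
```

The tile lies clamped between pusher and fence, the crank stayed put about 3.75 rad round (apparently the flat) after I let go, and the job is handed in at about 25 s, with no verdict returned.

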